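# Fit a spare feed wheel to the keyed shaft of a power feeder

### The job

The green power feeder on the bench is missing one of its three feed wheels; the spare lies under one of the two clear sliding covers of the plywood spares box. Slide that cover back past its neighbour, lift the wheel out and put it, boss upwards, on the feeder's bare shaft, turning it until its keyway meets the key and it drops fully home on the shoulder; then let go. Leave the other things where they are.

Things in the scene. Friction and masses are not known exactly. Their poses are not given: they have to be found in the camera images.
- spares_box: Open plywood box fixed to the bench, 220 (its x) x 400 (its y) mm outside. Origin: centre of its underside; z up. Floor 12 mm thick; long side walls 12 mm thick and 110 mm high; end walls 12 mm thick and 92 mm high, below the covers; a partition 74 mm high across the middle (y = 0) makes two bays. The wheel lies boss up on the floor of one bay, about 110 mm from the box's middle along +y or -y; a roll of foam tape lies in the other bay.
- cover_left (a joint): Travel in m of the clear cover over the +y bay: 0 shut, 0.165 fully open; it slides towards the box's -y over the other cover, needs about 2 N and stays where it is left. Clear panel 194 x 205 x 4 mm (shut: box y from -5 to 200 mm), top face 106 mm above the bench. The wheel comes out straight up when the cover is nearly fully open (beyond about 0.15).
- cover_right (a joint): Travel in m of the clear cover over the -y bay: 0 shut, 0.165 fully open; it slides towards the box's +y under the other cover, needs about 2 N and stays where it is left. Clear panel 194 x 205 x 4 mm (shut: box y from 5 to -200 mm), top face 100 mm above the bench. The wheel comes out straight up when the cover is nearly fully open (beyond about 0.15).
- cover_left_pull (a point): Top middle of the left cover's wooden pull, a bar 90 mm (box x) x 16 mm (box y) x 18 mm high on the cover, 14 mm from its outer end to the bar's centre line. Axes as the box. It can be pushed from its outer side or pinched. Top 124 mm above the bench.
- cover_right_pull (a point): Top middle of the right cover's wooden pull, the same bar at that cover's outer end. Axes as the box. Top 118 mm above the bench.
- feed_wheel: The spare wheel, 0.4 to 0.75 kg: black rubber tyre 100 mm diameter, yellow disc, height of tyre 48 mm; its round aluminium boss, 48 mm diameter, stands 32 mm proud of the tyre (whole wheel 80 mm high) and is the place to grip. Origin: centre of its underside; z up out of the boss. A 26 mm bore runs right through, with one keyway 10 mm wide and reaching 18.5 mm from the axis, on the wheel's +x side, right through as well.
- feeder: Green power-feeder head lying on the bench with its wheel shafts upright, fixed. Origin: on the bench under the bare shaft; the two fitted wheels stand 125 and 250 mm from it along the feeder's +x, their boss tops 190 mm above the bench (screw heads to 201). Housing 130 mm wide, 100 mm high, from x = -70 to 320 mm; motor on its -y side.
- shaft_seat (a point): Centre of the shoulder on which the wheel's underside finally rests, 110 mm above the bench, on the axis of the bare shaft. z up; x points to the side where the key is.
- shaft_end (a point): Centre of the bare shaft's top end, 64 mm above the shoulder. Shaft 24 mm diameter, its last 8 mm tapering to 15 mm. The shaft is held by its gearbox and does not turn by hand. Axes as shaft_seat.
- shaft_key (a point): Top of the brass key on the shaft's outside, 42 mm above the shoulder and 14.5 mm from the axis. The key is 8 mm wide, stands out to 17 mm from the axis and runs from 4 to 42 mm above the shoulder; above it the shaft is plain, so that a wheel out of line rests on the key's top, 42 mm above the shoulder. Fit: about 1 mm all round; once the key is in its keyway and the wheel is let go, it slides down by its own weight or under a light push.
- drive_shaft (a joint): Angle in rad of the bare shaft in the feeder, anticlockwise from above; 0: key to the feeder's +x. It stays as found.
- foam_tape: Bystander: blue roll, 90 mm diameter, 48 mm high, in the other bay of the box. Origin: centre of its underside.
- masking_tape: Bystander: pale roll of masking tape lying on the bench, 96 mm diameter, 36 mm high. Origin: centre of its underside.
- glue_tin: Bystander: white tin standing on the bench, 100 mm diameter, 118 mm high. Origin: centre of its underside.
- drill: Bystander: blue and black cordless drill lying on its side, about 210 x 190 x 62 mm. Origin: on the bench under the middle of its body.

How it is judged:
By the outcome, as a careful person would: the job done as asked, in the order asked, and still so for the second after the job is handed in, with the robot touching nothing.
It also fails if it takes over 58 s, if anything falls off the work surface, if the arm or the gripper's body presses on something with over 40 N, if the wrist force passes 120 N, or if a joint passes its speed limit or range.

### The arm

A 6-joint arm with a two-finger parallel gripper is mounted at the origin on the work surface. World frame = base frame: x ahead of the robot, y to its left, z up, the work surface at z = 0. Lengths are in mm, angles in degrees, forces in N, time in s.
With the tool pointing down it reaches from about 350 to 850 mm from the base axis. Payload 8.1 kg.
Tool frame: the origin (TCP) lies midway between the tips of the shut fingers; the grasp point (between the pads) lies grip_depth behind it (grip_depth is the distance from the TCP to the grasp point, in mm); z points along the fingers, y is the line along which they close (so a half turn about z gives the same grasp; the last joint's range is limited). The gripper opens to 85 mm and grips with 20 to 120 N. Pads are 22 mm wide; open, the fingers measure 114 mm over their backs; the gripper's body (76 mm by 85 mm) begins 54 mm behind the grasp point. The pads swing forward as they close: fully open they stand 13 mm farther back than shut.
Start: joints at [70.279, 7.471, 85.268, -0, 87.261, -4.893], TCP at [153.53, 580.029, 231.292] pointing down, gripper open.
Joint ranges: [-169.43, 169.43], [-51.17, 129.36], [1.28, 143.12], [-76.62, 256.62], [0, 156.53], [-152.29, 152.29]. Speed limits (degrees/s): [136.94, 136.94, 159.86, 180, 180, 180].

### API

Orientations are given as [roll, pitch, yaw] about the fixed x, y, z axes, in that order (R = Rz(yaw) Ry(pitch) Rx(roll)).
In Python, from bench import sense, snapshot, hand_in, grip_depth gives the robot as it stands. The module is installed in compiled form; this text tells all that it offers.
- The arm moves only by the tool apply_moves, never from a script. Its argument "series" is text: rows parted by semicolons, each of 5 numbers parted by spaces: the shift along the tool's x, y, z each as a share of 0.3 m, from -1 to 1, then the turn about the tool's z as a share of 2 rad, from -1 to 1, then the gripper's target within -1 to 1 (shut at 1, half-way at 0, fully open at -1). In form: tx ty tz twist gripper; .... A call has 1 to 5 rows; each row shifts and turns the commanded pose from where the row before left it, along the tool's axes as they then stand; what a row does not reach is not made up. A row lasts 1/12 s, in which the tool goes at most 41.7 mm and 7.16 degrees, less where a joint would pass 70% of its speed; a pose out of reach is approached as far as the arm can. A call with a number of a shift or a turn outside -1 to 1 is refused whole. A call with a gripper value outside its range is refused whole. The fingers move at their own pace and stop on an object; "squeeze" is the grip in N (left out, the last holds). Time passes only in rows, so rows that do not move let the fingers close. It gives the time, the measured TCP pose, the force, the opening and the grip force at its end, in the units of the state.
- sense(): the state, without advancing time (a new reading comes with each control period).
- snapshot(name): name is "scene" or "side" or "wrist"; returns a dict with "frame" (400x640x3 uint8, blue, green, red), "depth" (400x640 float32, mm along the optical axis (not along the pixel's ray), 0 where there is no reading), "intrinsics" (3x3 intrinsics, pixels), "extrinsics" (4x4, takes a point from camera to world coordinates); the wrist camera has in their place "tool_from_camera" (4x4, takes a point from camera to tool coordinates, whose origin is the TCP and whose axes are the flange's). Camera axes: x right, y down, z forward; pixel columns grow to the right and rows downward; lengths in mm; the calibration is good to about 2 mm. A picture is of the moment at which its call begins: read the wrist's pose just before it.
- hand_in(): hands the job in; it is judged then, once.
The state is a dict: "time": time; "joint_pos": joint angles; "qd": joint speeds; "joint_efforts": joint torques, N m; "tool_pos": TCP position; "tcp_rot": TCP orientation; "ft_force": force on the tool from outside, world axes, zero at the start; "wrist_torque": the same for the moment, N m; "finger_gap": finger opening in mm; "grip_force": force on a finger pad.
Only numpy, scipy, OpenCV 4.12 (cv2) and the standard library are available. Lean on these libraries where they do the work, as an engineer would, in place of code of your own. Each camera call takes 0.05 s, during which the arm holds its last target. There are 200 camera calls.

## Working session

There is one attempt and no reset: what is moved stays moved. The work goes in short steps, Python scripts to look and compute and a tool call to move; the robot and the scene stay as the last step left them, time stands still between calls to the robot, and variables do not carry over. Pictures are saved under pics/ and viewed, at most 10 in all, crops included, and the job is handed in when it is done.

Besides the shell and the picture viewer there is one more tool, called as name(argument=value, ...) on one line, values as JSON. apply_moves: Moves the arm, as the interface text tells. Its arguments: {"type":"object","properties":{"series":{"type":"string"},"squeeze":{"type":"number"}},"required":["series"]}

```bash
mkdir -p pics
python3 - <<'E'
from bench import sense,snapshot,grip_depth
import cv2,numpy as np
print(sense(),grip_depth)
for n in("scene","side"):
    s=snapshot(n);cv2.imwrite(f"pics/{n}0.png",s["frame"]);np.savez(f"{n}0.npz",**s)
    print(n,s["intrinsics"].tolist(),s["extrinsics"].round(3).tolist())
E
```

```text
{'time': 0.0, 'joint_pos': array([ 7.02813423e+01,  7.51335242e+00,  8.53304075e+01,  6.47025155e-04,
        8.72600029e+01, -4.89189014e+00]), 'qd': array([ 0.05506522,  0.00151144, -0.02153538, -0.04659574,  0.04351757,
       -0.00504794]), 'joint_efforts': array([ 1.17116208e-03, -5.69368708e+01, -5.00575054e+01,  2.23066795e-04,
        1.42144339e-02, -2.72364582e-05]), 'tool_pos': array([153.31649058, 579.51743593, 230.25190581]), 'tcp_rot': array([-1.79896670e+02, -9.49233427e-03,  1.65173192e+02]), 'ft_force': array([ 0.55293199, -0.48983145, -0.21376039]), 'wrist_torque': array([ 0.04181685, -0.02167898,  0.04053618]), 'grip_force': 0.0, 'finger_gap': 85.12215234543156} 18.700000000000003
scene [[448.2522535005955, 0.0, 321.1598056262827], [0.0, 448.2522535005955, 192.35507359891508], [0.0, 0.0, 1.0]] [[-0.603, 0.429, -0.672, 1444.537], [0.797, 0.345, -0.495, 637.027], [0.019, -0.835, -0.55, 818.559], [0.0, 0.0, 0.0, 1.0]]
side [[417.4862044317426, 0.0, 322.66930191956976], [0.0, 417.4862044317426, 193.52946810055602], [0.0, 0.0, 1.0]] [[-0.98, -0.104, 0.172, 405.26], [-0.2, 0.582, -0.788, 956.821], [-0.018, -0.807, -0.591, 798.688], [0.0, 0.0, 0.0, 1.0]]
```

View pics/scene0.png

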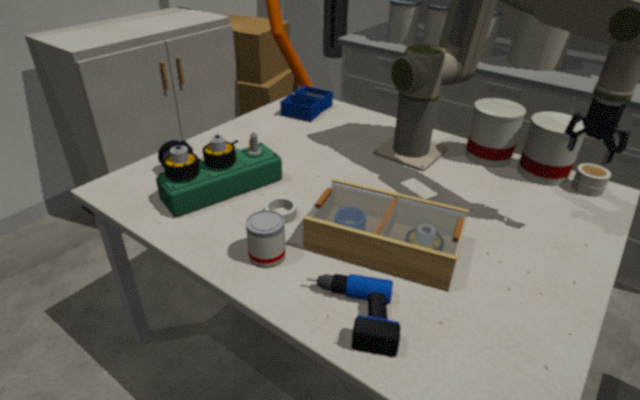

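View pics/side0.png

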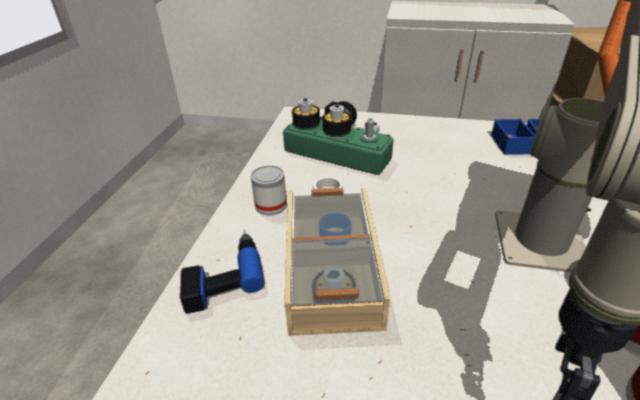

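The scene and side views show the wheel (grey boss) in the bay nearest the side camera, at side px (334,275) and scene px (425,235). The foam tape is in the other bay, and the bare shaft is at side (371,122) and scene (254,135). The pull over the wheel is at side (337,293).

```bash
cat > h.py <<'E'
import numpy as np,cv2
from bench import sense,snapshot
from scipy.spatial.transform import Rotation as R
def ray(K,E,p,z):
    d=E[:3,:3]@np.linalg.solve(K,[p[0],p[1],1.]);o=E[:3,3];return o+d*(z-o[2])/d[2]
def tool():
    s=sense();T=np.eye(4);T[:3,:3]=R.from_euler('xyz',s['tcp_rot'],degrees=True).as_matrix();T[:3,3]=s['tool_pos'];return T
def wrist(n):
    T=tool();s=snapshot("wrist");E=T@s['tool_from_camera'];cv2.imwrite(f"pics/{n}.png",s['frame'])
    np.savez(n+".npz",K=s['intrinsics'],E=E,depth=s['depth'],frame=s['frame']);return s['intrinsics'],E
def at(n,p,z):
    d=np.load(n+".npz");return ray(d['K'],d['E'],p,z).round(1)
E
python3 - <<'E'
from h import *
for n,l in(("side",[((288,193),110),((367,188),110),((385,306),110),((289,308),110),((337,291),120),((327,190),118),((371,121),174),((334,270),92)]),("scene",[((254,134),174),((425,230),92)])):
    s=np.load(n+"0.npz")
    for p,z in l: print(n,p,ray(s['intrinsics'],s['extrinsics'],p,z).round(0))
w=snapshot("wrist");print(w['tool_from_camera'].round(3),w['intrinsics'])
E
```

```text
side (288, 193) [702.  53. 110.]
side (367, 188) [487. -10. 110.]
side (385, 306) [403. 395. 110.]
side (289, 308) [594. 436. 110.]
side (337, 291) [505. 383. 120.]
side (327, 190) [595.  30. 118.]
side (371, 121) [ 511. -302.  174.]
side (334, 270) [526. 300.  92.]
scene (254, 134) [ 520. -320.  174.]
scene (425, 230) [529. 305.  92.]
[[ 1.00000e-03 -9.45000e-01 -3.27000e-01  8.32240e+01]
 [ 1.00000e+00  1.00000e-03  0.00000e+00 -3.02000e-01]
 [-0.00000e+00 -3.27000e-01  9.45000e-01 -1.42181e+02]
 [ 0.00000e+00  0.00000e+00  0.00000e+00  1.00000e+00]] [[296.27331724   0.         318.00208974]
 [  0.         296.27331724 200.86696444]
 [  0.           0.           1.        ]]
```

```bash
cat >> h.py <<'E'
def plan(x,y,z,yaw,g,n=None):
    """rows (shares) to go from the measured pose to the target, tool pointing down"""
    s=sense();p=s['tool_pos'];t=np.array([x,y,z])-p;y0=s['tcp_rot'][2]
    dy=(yaw-y0+180)%360-180
    n=n or int(np.ceil(max(np.linalg.norm(t)/40,abs(dy)/7)))
    print(f"rows {n} d {t.round(1)} dyaw {dy:.1f}")
    out=[]
    for i in range(n):
        a=np.radians(y0+dy*i/n);d=t/n/300
        out.append(f"{d[0]*np.cos(a)+d[1]*np.sin(a):.4f} {d[0]*np.sin(a)-d[1]*np.cos(a):.4f} {-d[2]:.4f} {-np.radians(dy/n)/2:.4f} {g}")
    for i in range(0,n,5): print("; ".join(out[i:i+5]))
E
python3 -c "
from h import *
plan(490,446,235,103.8,1)"
```

```text
rows 10 d [ 336.6 -133.6    4.5] dyaw -61.4
-0.1199 -0.0143 -0.0015 0.0536 1; -0.1207 -0.0015 -0.0015 0.0536 1; -0.1202 0.0115 -0.0015 0.0536 1; -0.1183 0.0242 -0.0015 0.0536 1; -0.1150 0.0368 -0.0015 0.0536 1
-0.1104 0.0488 -0.0015 0.0536 1; -0.1046 0.0604 -0.0015 0.0536 1; -0.0975 0.0712 -0.0015 0.0536 1; -0.0893 0.0812 -0.0015 0.0536 1; -0.0801 0.0903 -0.0015 0.0536 1
```

apply_moves(series="-0.12 -0.014 -0.002 0.054 1; -0.12 -0.002 -0.002 0.054 1; -0.12 0.012 -0.002 0.054 1; -0.118 0.024 -0.002 0.054 1; -0.115 0.037 -0.002 0.054 1")

```text
time: 0.57
tool_pos: [322.7, 512.2, 234.0]
tcp_rot: [-180.0, 0.0, 134.0]
ft_force: [-0.1, 0.7, 0.4]
finger_gap: 25.4
grip_force: 0.0
```

apply_moves(series="-0.11 0.049 -0.002 0.054 1; -0.105 0.06 -0.002 0.054 1; -0.098 0.071 -0.002 0.054 1; -0.089 0.081 -0.002 0.054 1; -0.08 0.09 -0.002 0.054 1")

```text
time: 0.98
tool_pos: [490.6, 444.0, 236.9]
tcp_rot: [-180.0, 0.0, 103.0]
ft_force: [-0.9, -1.2, 0.4]
finger_gap: 0.3
grip_force: 0.0
```

apply_moves(series="0 0 0 0 1; 0 0 0 0 1; 0 0 0 0 1")

```text
time: 1.23
tool_pos: [488.9, 444.9, 236.6]
tcp_rot: [-179.9, 0.0, 103.3]
ft_force: [-0.3, -0.0, 0.0]
finger_gap: -0.1
grip_force: 0.0
```

```bash
python3 -c "
from h import *
s=sense();print(s['tool_pos'],s['tcp_rot'],s['time'],s['qd'].round(1))
wrist('w1')"
```

```text
[488.93607113 444.93995329 236.6425462 ] [-1.79924909e+02  5.01511108e-03  1.03307224e+02] 1.2333 [ 1.5 -1.   0.5  0.   0.1 -0. ]
```

View pics/w1.png

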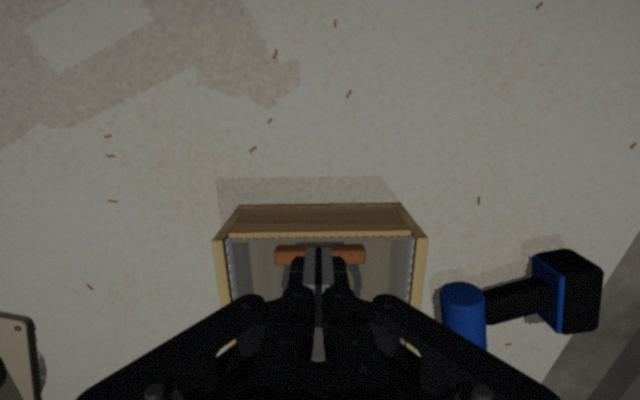

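The pull bar spans px (275–365, 246–265), and the outer wall-top corners are at about (214,238) and (427,238).

```bash
python3 -c "
from h import *
for p,z in [((214,238),110),((427,237),110),((240,206),92),((403,205),92),((275,249),118),((365,247),118),((275,249),124),((365,247),124)]: print(p,z,at('w1',p,z))
d=np.load('w1.npz');D=d['depth']
pt=lambda u,v:(d['E']@np.r_[np.linalg.solve(d['K'],[u,v,1])*D[v,u],1])[:3].round(1)
for q in [(280,252),(285,256),(355,252),(358,256),(250,225),(240,250),(218,250),(423,250)]:print(q,pt(*q))
"
```

```text
(214, 238) 110 [399.4 373.6 110. ]
(427, 237) 110 [606.9 424.  110. ]
(240, 206) 92 [416.3 406.   92. ]
(403, 205) 92 [579.3 445.8  92. ]
(275, 249) 118 [461.5 380.1 118. ]
(365, 247) 118 [547.2 402.7 118. ]
(275, 249) 124 [461.7 383.4 124. ]
(365, 247) 124 [545.5 405.5 124. ]
(280, 252) [467.  380.3 122.1]
(285, 256) [472.6 378.4 124.3]
(355, 252) [537.4 398.4 124.6]
(358, 256) [541.8 394.1 123.2]
(250, 225) [427.  377.8  72.5]
(240, 250) [426.  363.3 105.1]
(218, 250) [405.1 361.3 110.5]
(423, 250) [607.9 409.3 110.1]
```

apply_moves(series="-0.023 0.001 0.102 -0.002 1; -0.023 0.001 0.102 -0.002 1; -0.023 0.001 0.102 -0.002 1; -0.023 0.001 0.102 0 1; 0 0 0 0 1")

```text
time: 1.7
tool_pos: [492.0, 415.7, 107.0]
tcp_rot: [-179.4, 0.3, 104.1]
ft_force: [-1.3, -0.7, -2.5]
finger_gap: 0.2
grip_force: 0.0
```

apply_moves(series="-0.03 0 0 0 1; -0.03 0 0 0 1; -0.06 0 0 0 1; -0.06 0 0 0 1; -0.06 0 0 0 1")

```text
time: 2.12
tool_pos: [515.4, 349.5, 118.4]
tcp_rot: [179.8, -0.1, 104.1]
ft_force: [-0.5, 2.3, -2.8]
finger_gap: -0.1
grip_force: 1.4
```

apply_moves(series="-0.06 0 0 0 1; -0.06 0 0 0 1; -0.06 0 0 0 1; -0.06 0 0 0 1; -0.05 0 0 0 1")

```text
time: 2.53
tool_pos: [536.9, 264.2, 118.3]
tcp_rot: [179.7, -0.1, 104.0]
ft_force: [-0.9, 3.0, 1.6]
finger_gap: 0.2
grip_force: 1.4
```

apply_moves(series="-0.03 0 0 0 1; -0.01 0 0 0 1; 0 0 0 0 1; 0 0 0 0 1")

```text
time: 2.87
tool_pos: [538.4, 252.9, 115.5]
tcp_rot: [180.0, 0.0, 104.0]
ft_force: [0.2, 0.1, 0.4]
finger_gap: 0.4
grip_force: 0.0
```

apply_moves(series="0 0 -0.1 0 1; 0 0 -0.13 0 1; 0 0 -0.13 0 0.3; 0 0 0 0 -0.2; 0 0 0 0 -0.4")

```text
time: 3.28
tool_pos: [539.9, 254.1, 226.9]
tcp_rot: [179.6, -0.0, 104.0]
ft_force: [-0.1, -0.9, 0.5]
finger_gap: 35.8
grip_force: 0.0
```

apply_moves(series="0 0 0 0 -1; 0 0 0 0 -1")

```text
time: 3.45
tool_pos: [537.1, 252.7, 221.0]
tcp_rot: [-179.8, 0.0, 104.0]
ft_force: [0.2, 0.1, -0.3]
finger_gap: 60.7
grip_force: 0.0
```

```bash
python3 -c "
from h import *
s=sense();print(s['tool_pos'],s['tcp_rot'],s['time'],s['qd'].round(1))
wrist('w2');f=cv2.imread('pics/w2.png');cv2.imwrite('pics/w2c.png',cv2.resize(f[40:300,190:450],None,fx=2.3,fy=2.3,interpolation=cv2.INTER_CUBIC))"
```

```text
[537.11595556 252.7380138  221.00664587] [-1.79830413e+02  2.06619305e-02  1.04014199e+02] 3.45 [-0.3  0.4  0.6 -0.   0.  -0.1]
```

View pics/w2c.png

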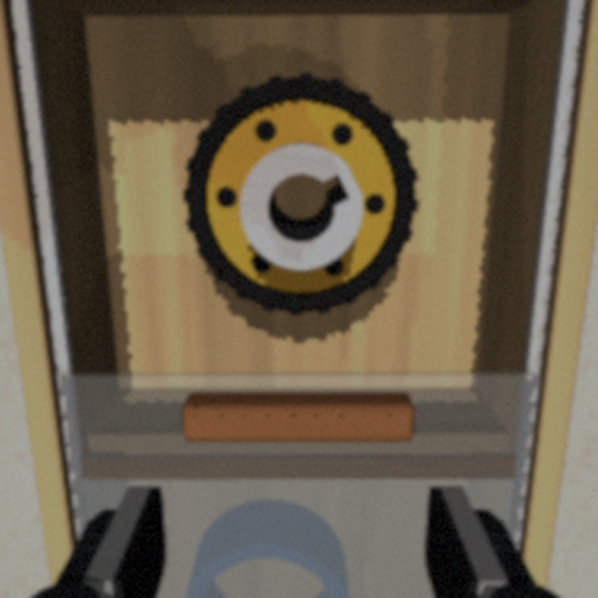

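The wheel's boss is at crop (302,207), with the keyway pointing right and slightly up, its tip at about (344,188). The pull bar, now at crop rows 395–440, is well clear of the wheel.

```bash
cat >> h.py <<'E'
def top(n,c,z,half=35,s=5):
    """rectified world view at height z round c; px right=+x, down=-y"""
    d=np.load(n+".npz");q=np.array([[c[0]-half,c[1]+half],[c[0]+half,c[1]+half],[c[0]+half,c[1]-half],[c[0]-half,c[1]-half]])
    Ei=np.linalg.inv(d['E']);P=np.c_[q,np.full(4,z),np.ones(4)]@Ei.T;u=P[:,:3]@d['K'].T;u=u[:,:2]/u[:,2:]
    N=2*half*s;H=cv2.getPerspectiveTransform(u.astype(np.float32),np.float32([[0,0],[N,0],[N,N],[0,N]]))
    return cv2.warpPerspective(d['frame'],H,(N,N),flags=cv2.INTER_CUBIC)
E
python3 -c "
from h import *
f=lambda u,v,z:at('w2',(u/2.3+190,v/2.3+40),z)
c=f(302,207,92);k=f(344,188,92);b=f(302,205,92);print(c,b,k,np.degrees(np.arctan2(*(k-b)[1::-1])))
print('bar outer edge',f(298,395,124))
im=top('w2',c,92);g=cv2.cvtColor(im,cv2.COLOR_BGR2HSV)
m=((g[...,1]<60)&(g[...,2]>110)).astype(np.uint8)
m=cv2.morphologyEx(m,cv2.MORPH_OPEN,np.ones((5,5)))
cs=max(cv2.findContours(m,cv2.RETR_EXTERNAL,cv2.CHAIN_APPROX_NONE)[0],key=cv2.contourArea)
e=cv2.fitEllipse(cs);print(e);o=np.array([c[0]-35+e[0][0]/5,c[1]+35-e[0][1]/5]);print('boss',o)
for r in (14.5,15.5,16.5,17):
  a=np.arange(0,360,1);x=(e[0][0]+5*r*np.cos(np.radians(a))).astype(int);y=(e[0][1]-5*r*np.sin(np.radians(a))).astype(int)
  w=a[m[y,x]==0];print(r,w)
o2=np.hstack([im,cv2.cvtColor(m*255,cv2.COLOR_GRAY2BGR)]);cv2.imwrite('pics/w2t.png',o2)
"
```

```text
[526.6 308.7  92. ] [526.5 309.5  92. ] [540.6 319.6  92. ] 35.61448173995695
bar outer edge [541.2 244.4 124. ]
((172.42176818847656, 178.04359436035156), (235.78994750976562, 239.465576171875), 158.8859100341797)
boss [526.08435364 308.09128113]
14.5 [22 23 24 25 26 27 28 29 30 31 32 33 34 35 36 37 38 39 40 41 42 43 44 45
 46 47 48 49 50 51 52 53 54 55 56 57 58 59 60 61]
15.5 [23 24 25 26 27 28 29 30 31 32 33 34 35 36 37 38 39 40 41 42 43 44 45 46
 47 48 49 50 51 52 53 54 55 56 57 58 59]
16.5 [25 26 27 28 29 30 31 32 33 34 35 36 37 38 39 40 41 42 43 44 45 46 47 48
 49 50 51 52 53 54 55 56 57 58]
17 [26 27 28 29 30 31 32 33 34 35 36 37 38 39 40 41 42 43 44 45 46 47 48 49
 50 51 52 53 54 55 56 57]
```

View pics/w2t.png

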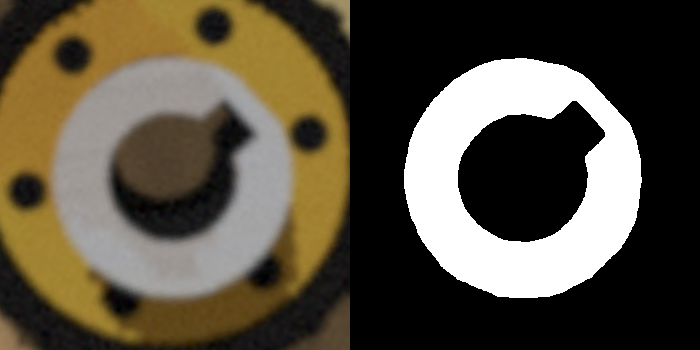

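The rectified view shows the boss centre at px (172,178), which is world (526.1, 308.1), with the keyway pointing at 41.5°. Next I'll look at the bare shaft to choose the grasp yaw.

```bash
python3 -c "
from h import *
plan(533,-384,282,104,-1)"
```

```text
rows 16 d [  -4.  -636.6   61.2] dyaw -0.0
-0.1285 -0.0329 -0.0128 0.0000 -1; -0.1285 -0.0329 -0.0128 0.0000 -1; -0.1285 -0.0329 -0.0128 0.0000 -1; -0.1285 -0.0329 -0.0128 0.0000 -1; -0.1285 -0.0329 -0.0128 0.0000 -1
-0.1285 -0.0329 -0.0128 0.0000 -1; -0.1285 -0.0329 -0.0128 0.0000 -1; -0.1285 -0.0329 -0.0128 0.0000 -1; -0.1285 -0.0329 -0.0128 0.0000 -1; -0.1285 -0.0329 -0.0128 0.0000 -1
-0.1285 -0.0329 -0.0128 0.0000 -1; -0.1285 -0.0329 -0.0128 0.0000 -1; -0.1285 -0.0329 -0.0128 0.0000 -1; -0.1285 -0.0329 -0.0128 0.0000 -1; -0.1285 -0.0329 -0.0128 0.0000 -1
-0.1285 -0.0329 -0.0128 0.0000 -1
```

apply_moves(series="-0.128 -0.033 -0.02 0 -1; -0.128 -0.033 -0.02 0 -1; -0.128 -0.033 -0.02 0 -1; -0.128 -0.033 -0.013 0 -1; -0.128 -0.033 -0.013 0 -1")

```text
time: 3.92
tool_pos: [535.4, 52.9, 247.3]
tcp_rot: [-179.9, -0.0, 104.0]
ft_force: [0.6, -0.6, -0.4]
finger_gap: 85.5
grip_force: 0.0
```

apply_moves(series="-0.128 -0.033 -0.013 0 -1; -0.128 -0.033 -0.013 0 -1; -0.128 -0.033 -0.013 0 -1; -0.128 -0.033 -0.013 0 -1; -0.128 -0.033 -0.013 0 -1")

```text
time: 4.33
tool_pos: [533.8, -145.5, 266.7]
tcp_rot: [-179.9, -0.1, 104.0]
ft_force: [0.7, -0.2, 0.1]
finger_gap: 85.2
grip_force: 0.0
```

apply_moves(series="-0.128 -0.033 -0.013 0 -1; -0.128 -0.033 -0.013 0 -1; -0.128 -0.033 -0.013 0 -1; -0.128 -0.033 -0.01 0 -1; -0.128 -0.033 0 0 -1")

```text
time: 4.75
tool_pos: [532.6, -343.9, 281.9]
tcp_rot: [-179.9, -0.1, 104.0]
ft_force: [0.5, -0.2, 0.1]
finger_gap: 85.4
grip_force: 0.0
```

apply_moves(series="-0.128 -0.033 0 0 -1; 0 0 0 0 -1; 0 0 0 0 -1; 0 0 0 0 -1; 0 0 0 0 -1")

```text
time: 5.17
tool_pos: [533.0, -380.5, 282.2]
tcp_rot: [-180.0, -0.1, 104.0]
ft_force: [0.5, 0.7, 0.6]
finger_gap: 85.3
grip_force: 0.0
```

```bash
python3 -c "
from h import *
s=sense();print(s['tool_pos'],s['tcp_rot'],s['time'],s['qd'].round(1))
wrist('w3')"
```

```text
[ 532.97766297 -380.54126112  282.17346464] [-1.79968891e+02 -7.78140005e-02  1.04037368e+02] 5.1667 [ 0.6 -0.9 -0.  -0.1 -0.  -0.1]
```

View pics/w3.png

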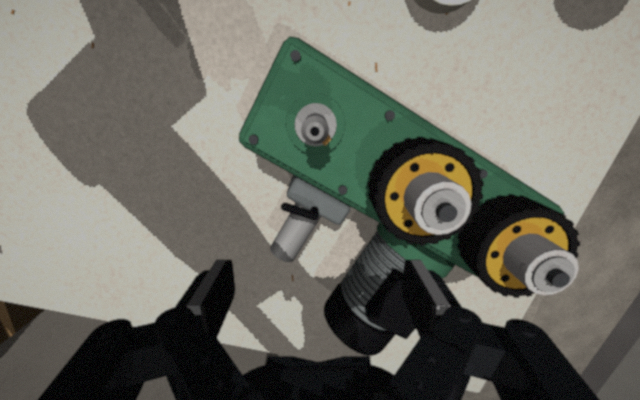

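The bare shaft's top is at px (315,130) and the brass key at about (325,142), lower right of it. I'll enlarge that.

```bash
python3 -c "
from h import *
f=cv2.imread('pics/w3.png')[95:165,280:350]
c=at('w3',(315,130),174);print(c)
t=top('w3',c,152,25,8)
im=np.hstack([cv2.resize(f,(400,400),interpolation=cv2.INTER_CUBIC),t]).astype(float)
im=np.clip(im*1.5,0,255).astype(np.uint8);cv2.imwrite('pics/w3c.png',im)"
```

```text
[ 517.  -323.7  174. ]
```

View pics/w3c.png

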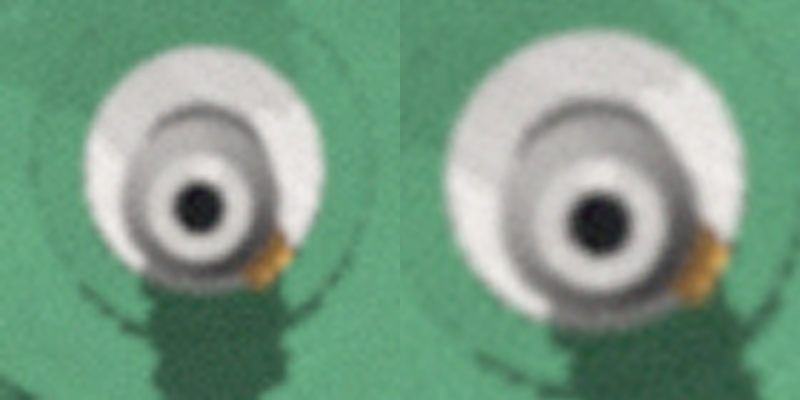

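```bash
python3 -c "
from h import *
g=lambda u,v,z:at('w3',(u/400*70+280-.4,v/400*70+95-.4),z)
print('end',g(199,207,174),'shoulder',g(205,168,110))
c=np.array([517.,-323.7]);t=top('w3',c,152,25,8)
h=cv2.cvtColor(t,cv2.COLOR_BGR2HSV);m=((h[...,0]>8)&(h[...,0]<28)&(h[...,1]>110)).astype(np.uint8)
n,l,st,ce=cv2.connectedComponentsWithStats(m);i=1+st[1:,4].argmax();print(st[i],ce[i])
P=np.argwhere(l==i)[:,::-1].astype(np.float32);bx=cv2.boxPoints(cv2.minAreaRect(P));W=np.c_[c[0]-25+bx[:,0]/8,c[1]+25-bx[:,1]/8];print(W)
k=np.array([c[0]-25+ce[i][0]/8,c[1]+25-ce[i][1]/8]);print(k)
hs=cv2.convexHull(P.astype(np.int32))[:,0];print((np.c_[c[0]-25+hs[:,0]/8,c[1]+25-hs[:,1]/8]).round(1)[::2].tolist())
d=np.load('w3.npz')
for z,r in((110,None),):pass
# wheels fitted direction
print('cam',d['E'][:3,3])
D=d['depth'];print(D[131,315],D[118,300],D[90,300])
"
```

```text
end [ 516.7 -324.4  174. ] shoulder [ 516.9 -323.8  110. ]
[ 275  235   49   65 1741] [300.56806433 268.6743251 ]
[[ 525.99292374 -334.73773499]
 [ 529.82547379 -327.83915062]
 [ 533.32783127 -329.78490753]
 [ 529.49528122 -336.68348999]]
[ 529.57100804 -332.28429064]
[[532.4, -331.0], [530.6, -334.6], [529.4, -336.0], [528.8, -336.1], [527.8, -335.7], [526.8, -335.0], [526.5, -334.6], [526.5, -333.8], [529.8, -328.1], [530.6, -328.3], [532.2, -329.8]]
cam [ 513.36126223 -299.74632967  424.46913684]
245.45102 302.94736 305.6889
```

```bash
python3 -c "
from h import *
plan(526.1,308.2,190,104,-1,18)"
```

```text
rows 18 d [ -7.1 688.6 -92.6] dyaw -0.1
0.1240 0.0297 0.0172 0.0000 -1; 0.1240 0.0297 0.0172 0.0000 -1; 0.1240 0.0297 0.0172 0.0000 -1; 0.1240 0.0297 0.0172 0.0000 -1; 0.1240 0.0297 0.0172 0.0000 -1
0.1240 0.0297 0.0172 0.0000 -1; 0.1240 0.0297 0.0172 0.0000 -1; 0.1240 0.0297 0.0172 0.0000 -1; 0.1240 0.0297 0.0172 0.0000 -1; 0.1240 0.0296 0.0172 0.0000 -1
0.1240 0.0296 0.0172 0.0000 -1; 0.1240 0.0296 0.0172 0.0000 -1; 0.1240 0.0296 0.0172 0.0000 -1; 0.1240 0.0296 0.0172 0.0000 -1; 0.1240 0.0296 0.0172 0.0000 -1
0.1240 0.0296 0.0172 0.0000 -1; 0.1240 0.0296 0.0172 0.0000 -1; 0.1240 0.0296 0.0172 0.0000 -1
```

apply_moves(series="0.124 0.0297 0.01 0 -1; 0.124 0.0297 0.01 0 -1; 0.124 0.0297 0.01 0 -1; 0.124 0.0297 0.01 0 -1; 0.124 0.0297 0.01 0 -1")

```text
time: 5.63
tool_pos: [530.9, -187.6, 268.2]
tcp_rot: [180.0, 0.0, 104.1]
ft_force: [0.2, -0.6, 0.5]
finger_gap: 85.6
grip_force: 0.0
```

apply_moves(series="0.124 0.0297 0.017 0 -1; 0.124 0.0297 0.017 0 -1; 0.124 0.0297 0.017 0 -1; 0.124 0.0297 0.017 0 -1; 0.124 0.0297 0.017 0 -1")

```text
time: 6.05
tool_pos: [528.7, 3.7, 242.8]
tcp_rot: [179.9, 0.0, 104.1]
ft_force: [0.4, 0.9, 0.3]
finger_gap: 85.3
grip_force: 0.0
```

apply_moves(series="0.124 0.0297 0.02 0 -1; 0.124 0.0297 0.02 0 -1; 0.124 0.0297 0.02 0 -1; 0.124 0.0297 0.02 0 -1; 0.124 0.0297 0.02 0 -1")

```text
time: 6.47
tool_pos: [526.6, 195.0, 212.8]
tcp_rot: [179.9, -0.0, 104.1]
ft_force: [1.9, 0.0, 0.1]
finger_gap: 85.4
grip_force: 0.0
```

apply_moves(series="0.124 0.0297 0.02 0 -1; 0.124 0.0297 0.02 0 -1; 0.124 0.0297 0.02 0 -1; 0 0 0 0 -1; 0 0 0 0 -1")

```text
time: 6.88
tool_pos: [524.8, 309.6, 193.8]
tcp_rot: [-179.9, -0.0, 104.3]
ft_force: [0.3, -0.7, -1.0]
finger_gap: 85.9
grip_force: 0.0
```

apply_moves(series="0 0 0 0 -1; 0 0 0 0 -1; 0 0 0 0 -1")

```text
time: 7.13
tool_pos: [527.0, 305.9, 195.1]
tcp_rot: [179.9, 0.0, 103.9]
ft_force: [0.1, -0.5, 0.8]
finger_gap: 85.2
grip_force: 0.0
```

```bash
python3 -c "
from h import *
plan(526.1,308.2,67,104,-1,4)"
```

```text
rows 4 d [  -0.9    2.3 -128.1] dyaw 0.1
0.0020 -0.0002 0.1067 -0.0002 -1; 0.0020 -0.0002 0.1067 -0.0002 -1; 0.0020 -0.0002 0.1067 -0.0002 -1; 0.0020 -0.0002 0.1067 -0.0002 -1
```

apply_moves(series="0.001 0 0.12 0 -1; 0.001 0 0.12 0 -1; 0.001 0 0.1 0 -1; 0.001 0 0.06 0 -1; 0 0 0.025 0 -1")

```text
time: 7.55
tool_pos: [524.5, 305.7, 63.2]
tcp_rot: [-179.7, 0.1, 103.9]
ft_force: [-0.2, -0.7, 0.1]
finger_gap: 85.1
grip_force: 0.0
```

apply_moves(series="0 0 0 0 0.5; 0 0 0 0 0.5; 0 0 0 0 0.5; 0 0 0 0 0.5; 0 0 0 0 1", squeeze=60)

```text
time: 7.97
tool_pos: [527.9, 308.4, 70.0]
tcp_rot: [179.8, -0.0, 104.0]
ft_force: [-3.2, -2.3, 7.1]
finger_gap: 45.4
grip_force: 63.0
```

apply_moves(series="0 0 0 0 1; 0 0 0 0 1; 0 0 0 0 1")

```text
time: 8.22
tool_pos: [527.9, 308.4, 70.0]
tcp_rot: [179.8, -0.0, 104.0]
ft_force: [-1.8, -3.3, 7.0]
finger_gap: 45.5
grip_force: 63.0
```

apply_moves(series="0 0 -0.03 0 1; 0 0 -0.08 0 1; 0 0 -0.12 0 1; 0 0 -0.12 0 1; 0 0 -0.12 0 1")

```text
time: 8.63
tool_pos: [525.9, 307.6, 209.7]
tcp_rot: [-180.0, 0.0, 104.0]
ft_force: [0.5, 1.1, -5.8]
finger_gap: 45.5
grip_force: 63.5
```

apply_moves(series="0 0 -0.12 0 1; 0 0 -0.07 0 1; 0 0 0 0 1; 0 0 0 0 1; 0 0 0 0 1")

```text
time: 9.05
tool_pos: [525.5, 307.4, 262.6]
tcp_rot: [-179.8, 0.0, 104.0]
ft_force: [-0.1, -0.5, -7.5]
finger_gap: 45.6
grip_force: 63.5
```

```bash
python3 -c "
from h import *
s=sense();print(s['tool_pos'],s['tcp_rot'],s['time'],s['ft_force'],s['wrist_torque'],s['finger_gap'])
wrist('w4');f=cv2.imread('pics/w4.png')[130:400,160:480]
b=snapshot('side')['frame'][150:350,200:440]
cv2.imwrite('pics/w4c.png',np.vstack([cv2.resize(f,(400,338)),cv2.resize(b,(400,262))[:262]]))
plan(516.8,-324.1,268,31.5,1)"
```

```text
[525.53947125 307.41386945 262.58957857] [-1.79826664e+02  3.58984860e-02  1.03978463e+02] 9.05 [-0.12337477 -0.53963768 -7.47074865] [ 0.00842236  0.03281811 -0.01036751] 45.59723912053579
rows 16 d [  -8.2 -631.3    6.6] dyaw -72.5
-0.1272 -0.0334 -0.0014 0.0395 1; -0.1295 -0.0233 -0.0014 0.0395 1; -0.1309 -0.0130 -0.0014 0.0395 1; -0.1315 -0.0026 -0.0014 0.0395 1; -0.1313 0.0078 -0.0014 0.0395 1
-0.1303 0.0181 -0.0014 0.0395 1; -0.1284 0.0284 -0.0014 0.0395 1; -0.1258 0.0384 -0.0014 0.0395 1; -0.1224 0.0482 -0.0014 0.0395 1; -0.1182 0.0577 -0.0014 0.0395 1
-0.1133 0.0669 -0.0014 0.0395 1; -0.1076 0.0756 -0.0014 0.0395 1; -0.1013 0.0839 -0.0014 0.0395 1; -0.0944 0.0916 -0.0014 0.0395 1; -0.0868 0.0988 -0.0014 0.0395 1
-0.0788 0.1054 -0.0014 0.0395 1
```

View pics/w4c.png

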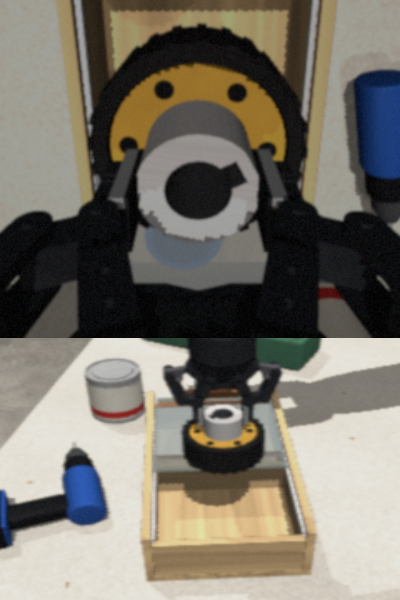

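The wheel is held level, boss up, clear of the box. Its boss is centred at crop (198,187) with the keyway to the right at (237,176). I'll measure its in-hand offset.

```bash
python3 -c "
from h import *
d=np.load('w4.npz');D=d['depth'];T=np.array([525.54,307.41,262.59])
pts=[]
for u,v in [(281,280),(285,290),(350,290),(300,308),(335,308),(318,312)]:
  pts.append((d['E']@np.r_[np.linalg.solve(d['K'],[u,v,1])*D[v,u],1])[:3])
pts=np.array(pts);print(pts.round(1));z=np.median(pts[:,2])
c=at('w4',(318.4,279.6),z);im=top('w4',c,z);h=cv2.cvtColor(im,cv2.COLOR_BGR2HSV)
m=cv2.morphologyEx((h[...,2]<75).astype(np.uint8),cv2.MORPH_OPEN,np.ones((5,5)))
n,l,st,ce=cv2.connectedComponentsWithStats(m);i=l[175,175];print(i,st[i],ce[i])
cs=cv2.findContours((l==i).astype(np.uint8),cv2.RETR_EXTERNAL,cv2.CHAIN_APPROX_NONE)[0][0][:,0].astype(float)
W=np.c_[c[0]-35+cs[:,0]/5,c[1]+35-cs[:,1]/5]
from scipy.optimize import least_squares as L
# circle robustly
r=L(lambda p:np.hypot(W[:,0]-p[0],W[:,1]-p[1])-p[2],[c[0],c[1],13],loss='soft_l1',f_scale=.3).x;print('bore',r)
v=W-r[:2];R_=np.hypot(*v.T);A=np.degrees(np.arctan2(v[:,1],v[:,0]))
for t in(14.8,15.5,16.5):s=A[R_>t];print(t,s.min(),s.max(),(s.min()+s.max())/2)
o=r[:2]-T[:2];a=np.radians(103.98);print('tool off x,y',o@[np.cos(a),np.sin(a)],o@[np.sin(a),-np.cos(a)],'z',z-T[2])
cv2.imwrite('pics/w4t.png',np.hstack([im,cv2.cvtColor((l==i).astype(np.uint8)*255,cv2.COLOR_GRAY2BGR)]))
"
```

```text
[[508.8 305.1 283.7]
 [511.8 300.3 284.1]
 [542.  308.1 284.4]
 [521.1 291.7 283.9]
 [537.9 295.6 283.6]
 [530.4 291.2 283.5]]
6 [  113   108   145   139 13956] [181.43192892 178.01640871]
bore [526.36780048 308.28511928  12.71404081]
14.8 23.100906320178307 59.887709800514436 41.49430806034637
15.5 24.262523062052146 58.464150387370644 41.363336724711395
16.5 25.63922440036415 57.19934941194043 41.419286906152294
tool off x,y 0.6492156726797308 1.0146952235295257 z 21.25705640767427
```

View pics/w4t.png

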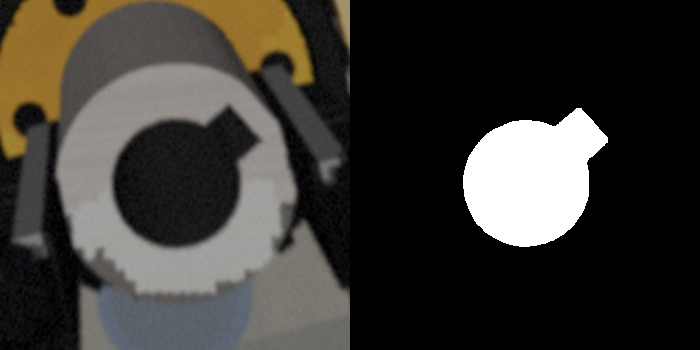

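```bash
python3 -c "
from h import *
plan(515.2,-324.7,278,31.6,1,17)"
```

```text
rows 17 d [  -9.8 -631.9   16.6] dyaw -72.4
-0.1198 -0.0318 -0.0033 0.0372 1; -0.1218 -0.0228 -0.0033 0.0372 1; -0.1232 -0.0137 -0.0033 0.0372 1; -0.1238 -0.0045 -0.0033 0.0372 1; -0.1238 0.0047 -0.0033 0.0372 1
-0.1231 0.0138 -0.0033 0.0372 1; -0.1218 0.0229 -0.0033 0.0372 1; -0.1197 0.0319 -0.0033 0.0372 1; -0.1170 0.0407 -0.0033 0.0372 1; -0.1137 0.0493 -0.0033 0.0372 1
-0.1097 0.0576 -0.0033 0.0372 1; -0.1051 0.0656 -0.0033 0.0372 1; -0.1000 0.0732 -0.0033 0.0372 1; -0.0943 0.0804 -0.0033 0.0372 1; -0.0880 0.0872 -0.0033 0.0372 1
-0.0813 0.0935 -0.0033 0.0372 1; -0.0741 0.0993 -0.0033 0.0372 1
```

apply_moves(series="-0.12 -0.032 -0.005 0.037 1; -0.122 -0.023 -0.005 0.037 1; -0.123 -0.014 -0.005 0.037 1; -0.124 -0.0045 -0.005 0.037 1; -0.124 0.005 -0.005 0.037 1")

```text
time: 9.57
tool_pos: [522.2, 120.2, 269.9]
tcp_rot: [-179.8, 0.1, 82.6]
ft_force: [1.1, -0.1, -5.5]
finger_gap: 45.2
grip_force: 64.2
```

apply_moves(series="-0.123 0.014 -0.005 0.037 1; -0.122 0.023 -0.005 0.037 1; -0.12 0.032 -0.005 0.037 1; -0.117 0.041 -0.005 0.037 1; -0.114 0.049 -0.005 0.037 1")

```text
time: 9.98
tool_pos: [519.8, -65.8, 277.6]
tcp_rot: [-179.8, 0.1, 61.4]
ft_force: [1.3, 0.1, -6.0]
finger_gap: 45.5
grip_force: 64.2
```

apply_moves(series="-0.11 0.058 -0.003 0.037 1; -0.105 0.066 0 0.037 1; -0.1 0.073 0 0.037 1; -0.094 0.08 0 0.037 1; -0.088 0.087 0 0.037 1")

```text
time: 10.4
tool_pos: [517.7, -251.4, 278.2]
tcp_rot: [-179.8, 0.1, 40.2]
ft_force: [0.9, 0.4, -6.1]
finger_gap: 45.3
grip_force: 64.2
```

apply_moves(series="-0.081 0.094 0 0.037 1; -0.074 0.099 0 0.037 1; 0 0 0 0 1; 0 0 0 0 1; 0 0 0 0 1")

```text
time: 10.82
tool_pos: [517.5, -323.9, 278.4]
tcp_rot: [-179.8, 0.1, 31.9]
ft_force: [-0.5, 1.3, -6.8]
finger_gap: 45.7
grip_force: 65.0
```

apply_moves(series="0 0 0 0 1; 0 0 0 0 1; 0 0 0 0 1")

```text
time: 11.07
tool_pos: [518.6, -323.2, 280.8]
tcp_rot: [-180.0, -0.0, 32.0]
ft_force: [0.6, 0.6, -6.3]
finger_gap: 45.2
grip_force: 65.0
```

```bash
cat > st.py <<'E'
from h import *
s=sense();print(s['tool_pos'].round(1),s['tcp_rot'].round(2),s['time'],s['ft_force'].round(1),s['wrist_torque'].round(2),s['joint_pos'].round(1),s['qd'].round(1))
E
python3 -c "
import st
from h import *
plan(515.2,-324.7,236,31.6,1,1)"
```

```text
[ 518.6 -323.2  280.8] [-179.99   -0.     32.01] 11.0667 [ 0.6  0.6 -6.3] [ 0.02 -0.01 -0.01] [-36.7   8.3  79.2   0.   92.5  21.3] [-0.1 -0.1 -0.4 -0.1 -0.1  0. ]
rows 1 d [ -3.4  -1.5 -44.8] dyaw -0.4
-0.0123 -0.0018 0.1493 0.0035 1
```

apply_moves(series="-0.012 -0.002 0.06 0.003 1; 0 0 0.06 0 1; 0 0 0 0 1")

```text
time: 11.32
tool_pos: [513.6, -323.9, 240.8]
tcp_rot: [-179.7, 0.1, 31.6]
ft_force: [-0.9, 1.0, -8.6]
finger_gap: 45.7
grip_force: 65.0
```

apply_moves(series="0 0 0 0 1; 0 0 0 0 1")

```text
time: 11.48
tool_pos: [515.3, -325.5, 245.9]
tcp_rot: [180.0, -0.0, 31.6]
ft_force: [0.9, -0.4, -5.0]
finger_gap: 45.4
grip_force: 65.0
```

apply_moves(series="0 0 0 0 1; 0 0 0 0 1")

```text
time: 11.65
tool_pos: [515.6, -326.0, 246.5]
tcp_rot: [179.9, -0.1, 31.6]
ft_force: [0.5, -0.5, -6.1]
finger_gap: 45.3
grip_force: 65.0
```

apply_moves(series="0.001 -0.004 0.02 0 1; 0 0 0.02 0 1; 0 0 0.02 0 1; 0 0 0.015 0 1")

```text
time: 11.98
tool_pos: [514.2, -324.4, 221.0]
tcp_rot: [-179.9, 0.0, 31.6]
ft_force: [-0.4, -1.2, -5.8]
finger_gap: 45.7
grip_force: 65.1
```

apply_moves(series="0 0 0.015 0 1; 0 0 0.01 0 1; 0 0 0.005 0 1; 0 0 0 0 1")

```text
time: 12.32
tool_pos: [514.3, -324.5, 212.7]
tcp_rot: [-180.0, 0.0, 31.6]
ft_force: [0.1, 0.1, -6.1]
finger_gap: 45.5
grip_force: 65.1
```

apply_moves(series="0.002 0.001 0.007 0 1; 0 0 0.007 0 1; 0 0 0.007 0 1; 0 0 0 0 1")

```text
time: 12.65
tool_pos: [515.2, -324.9, 206.8]
tcp_rot: [180.0, 0.0, 31.5]
ft_force: [-1.1, -2.6, -5.2]
finger_gap: 45.6
grip_force: 65.2
```

apply_moves(series="0 0 0.007 0 1; 0 0 0.007 0 1; 0 0 0 0 1; 0 0 0 0 1")

```text
time: 12.98
tool_pos: [515.2, -324.8, 202.6]
tcp_rot: [180.0, 0.0, 31.5]
ft_force: [-1.4, -4.4, -6.5]
finger_gap: 45.7
grip_force: 65.1
```

apply_moves(series="-0.001 0.002 0.01 0 1; 0 0 0.015 0 1; 0 0 0.015 0 1; 0 0 0 0 1")

```text
time: 13.32
tool_pos: [514.8, -324.9, 189.2]
tcp_rot: [-179.9, 0.0, 31.6]
ft_force: [-1.1, -2.9, -7.6]
finger_gap: 45.9
grip_force: 64.9
```

apply_moves(series="0 0 0.015 0 1; 0 0 0.015 0 1; 0 0 0.01 0 1; 0 0 0 0 1")

```text
time: 13.65
tool_pos: [515.0, -324.9, 177.6]
tcp_rot: [-179.9, 0.0, 31.6]
ft_force: [-0.5, -2.9, -7.8]
finger_gap: 45.6
grip_force: 64.9
```

apply_moves(series="0 0 0.01 0 1; 0 0 0.007 0 1; 0 0 0.005 0 1; 0 0 0 0 1")

```text
time: 13.98
tool_pos: [515.2, -325.2, 171.8]
tcp_rot: [-180.0, 0.0, 31.6]
ft_force: [-0.8, -3.4, -7.4]
finger_gap: 45.4
grip_force: 65.0
```

apply_moves(series="0 0 0.003 0 1; 0 0 0.003 0 1; 0 0 0 0 1")

```text
time: 14.23
tool_pos: [515.3, -325.2, 170.3]
tcp_rot: [180.0, -0.0, 31.6]
ft_force: [-1.2, -2.4, -4.6]
finger_gap: 45.6
grip_force: 65.2
```

apply_moves(series="0 0 0.003 0 1; 0 0 0 0 1")

```text
time: 14.4
tool_pos: [515.3, -325.2, 169.4]
tcp_rot: [-180.0, 0.0, 31.6]
ft_force: [-1.7, -1.1, -5.3]
finger_gap: 45.6
grip_force: 65.3
```

apply_moves(series="0 0 0 0 -1; 0 0 0 0 -1; 0 0 0 0 -1; 0 0 0 0 -1; 0 0 0 0 -1")

```text
time: 14.82
tool_pos: [515.7, -325.2, 170.0]
tcp_rot: [180.0, -0.0, 31.6]
ft_force: [-0.2, -0.8, -0.5]
finger_gap: 85.2
grip_force: 0.0
```

apply_moves(series="0 0 0 0 -1; 0 0 -0.02 0 -1; 0 0 -0.06 0 -1; 0 0 -0.1 0 -1; 0 0 -0.1 0 -1")

```text
time: 15.23
tool_pos: [514.6, -324.6, 253.6]
tcp_rot: [-179.9, 0.1, 31.6]
ft_force: [0.0, -0.5, 1.1]
finger_gap: 85.4
grip_force: 0.0
```

apply_moves(series="-0.1 0 -0.08 0 -1; -0.1 0 -0.04 0 -1; -0.06 0 0 0 -1; 0 0 0 0 -1; 0 0 0 0 -1")

```text
time: 15.65
tool_pos: [448.4, -366.6, 290.3]
tcp_rot: [179.9, -0.0, 31.4]
ft_force: [0.2, 0.3, -0.7]
finger_gap: 85.3
grip_force: 0.0
```

```bash
python3 -c "
import st
from h import *
wrist('w5');d=np.load('w5.npz');D=d['depth']
f=d['frame'];s=snapshot('scene')['frame'][110:270,140:480]
cv2.imwrite('pics/w5c.png',np.vstack([cv2.resize(f,(500,312)),cv2.resize(s,(500,235))]))
v,u=np.mgrid[0:400:2,0:640:2];P=np.stack([u,v,np.ones_like(u)],-1)@np.linalg.inv(d['K']).T*D[v,u][...,None]
W=P@d['E'][:3,:3].T+d['E'][:3,3];r=np.hypot(W[...,0]-515.5,W[...,1]+324.5);ok=D[v,u]>0
for a,b in((0,11),(15,23),(27,38),(43,49)):
  k=ok&(r>a)&(r<b);print(a,b,k.sum(),np.percentile(W[...,2][k],[10,50,90]).round(1))
"
```

```text
[ 448.4 -366.6  290.3] [ 1.7994e+02 -3.0000e-02  3.1450e+01] 15.65 [ 0.2  0.3 -0.7] [-0.04 -0.03 -0.02] [-44.3   3.2  83.7   0.   93.   14.2] [ 1.7  1.4  0.3  0.5 -0.3  0.6]
0 11 150 [168.1 172.9 174.9]
15 23 403 [184.4 189.4 190.3]
27 38 687 [153.6 154.5 155.4]
43 49 550 [155.8 157.3 158.4]
```

View pics/w5c.png

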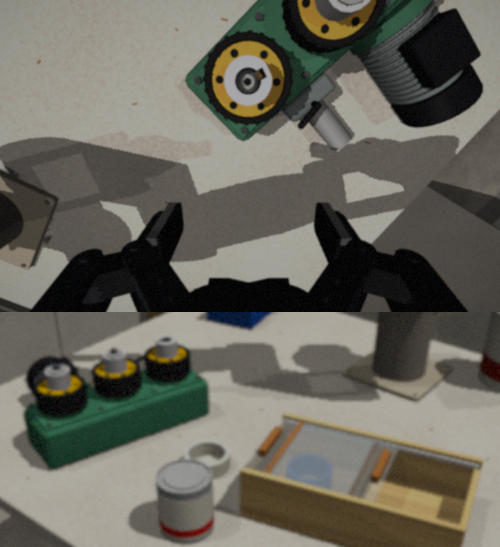

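The wheel is fully home. Its boss top measures about 190 mm and its tyre top about 158 mm, level with its neighbours. The gripper is clear and the other things are where they were.

```bash
python3 -c "
from bench import hand_in
print(hand_in())"
```

```text
the job is handed in; nothing more can be done
None
```

The spare wheel is on the feeder's bare shaft, boss up, keyed and resting on the shoulder (boss top measured at about 190 mm), and it was handed in at 15.7 s with the gripper clear.

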